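# Knock the slide blocks out of the nest fixture

## Task

Clear the knockout fixture: first draw the lock pin out of its bore and park it lying across both vees of the side notch, grip outward. Then knock out every block stuck in a nest by raising the knockout under it by its red handle, and put all the blocks in the blue tray, down on its floor and not on top of one another. Leave all the knockouts fully down, the pin still parked and the other things on the bench where they are.

Things in the scene. Friction and masses are not known exactly. Their poses are not given: they have to be found in the camera images.
- fixture: Bolted-down fixture: dark steel nest plate 80 (x) x 220 (y) x 42 mm on blue legs, flat top 120 mm above the table. Origin on the table under the plate's middle; x points away from the robot (to the pin lugs), y left along the nests, z up. Three square nests 38 x 38, 34 deep, at y = +70, 0, -70 mm, each with a 17 mm hole in its floor. Right of the plate, a wing with the side notch
- bore (a point): Axis of the lock pin's bore, fixture point (90, 40, 90) mm, on the far side of the plate, midway between two yellow lugs (at fixture y = 10 and 70 mm, 28 wide in x, 8 thick, 108 mm high). The bore, 13 mm wide, runs along fixture y
- notch (a point): Middle of the side notch, fixture point (0, -157.5, 131) mm, axes as the fixture's: where pin_mid lies when the pin is parked along fixture y. Two yellow vee plates 8 mm thick, at fixture y = -135 and -180 mm; 90 degree vees open upward, 40 mm wide at the mouth, apex 124 mm and tips 144 mm above the table
- pin: Loose lock pin, 80 g. Orange square grip 20 x 26 (along the pin) x 20 mm, its centre is the origin; steel shank 10 mm thick along +y from y = 13 to 97 mm. At the start it is in the bore over the tails of all knockouts, so none can rise; the grip sticks out on the lugs' right (-y) side, centre 88 mm above the table. It comes out along fixture -y, free after 82 mm. Parked, the grip points to -y
- pin_mid (a point): Middle of the pin's shank, 55 mm from the grip's centre along the pin's +y
- tray: Loose blue open tray 200 (x) x 150 (y) x 35 mm, walls and floor 4 mm, 0.6 kg; origin at the centre of its underside, z up
- nest_0 (a point): Centre of the mouth of nest 0, on the plate's top face at fixture y = 70 mm, 120 mm above the table
- knockout_0 (a joint): Height (m) of the knockout under nest 0: 0 fully down (as at the start, rod tip 2 mm below the nest floor), 0.028 fully up, where the block stands 26 mm above the plate with 8 mm still in the nest. The 12 mm rod slides straight up and down and stays where it is left (8 N friction: about 12 N to raise with a block, 6 N to lower)
- handle_0 (a point): Centre of the red handle bar of knockout 0: a bar of 14 mm diameter, 40 mm long along fixture y, on a 10 mm post in front of the plate, at fixture x = -100, y = 70 mm; 145 mm above the table when down; it moves with the knockout
- block_0: Loose aluminium slide block 36 x 36 x 34 (z) mm, about 130 g, origin at its centre; at the start sunk flush in nest 0 (its top level with the plate, 1 mm of play round it). May be absent, in which case its nest is empty
- nest_1 (a point): Centre of the mouth of nest 1, on the plate's top face at fixture y = 0 mm, 120 mm above the table
- knockout_1 (a joint): Height (m) of the knockout under nest 1: 0 fully down (as at the start, rod tip 2 mm below the nest floor), 0.028 fully up, where the block stands 26 mm above the plate with 8 mm still in the nest. The 12 mm rod slides straight up and down and stays where it is left (8 N friction: about 12 N to raise with a block, 6 N to lower)
- handle_1 (a point): Centre of the red handle bar of knockout 1: a bar of 14 mm diameter, 40 mm long along fixture y, on a 10 mm post in front of the plate, at fixture x = -100, y = 0 mm; 145 mm above the table when down; it moves with the knockout
- block_1: Loose aluminium slide block 36 x 36 x 34 (z) mm, about 130 g, origin at its centre; at the start sunk flush in nest 1 (its top level with the plate, 1 mm of play round it). May be absent, in which case its nest is empty
- nest_2 (a point): Centre of the mouth of nest 2, on the plate's top face at fixture y = -70 mm, 120 mm above the table
- knockout_2 (a joint): Height (m) of the knockout under nest 2: 0 fully down (as at the start, rod tip 2 mm below the nest floor), 0.028 fully up, where the block stands 26 mm above the plate with 8 mm still in the nest. The 12 mm rod slides straight up and down and stays where it is left (8 N friction: about 12 N to raise with a block, 6 N to lower)
- handle_2 (a point): Centre of the red handle bar of knockout 2: a bar of 14 mm diameter, 40 mm long along fixture y, on a 10 mm post in front of the plate, at fixture x = -100, y = -70 mm; 145 mm above the table when down; it moves with the knockout
- block_2: Loose aluminium slide block 36 x 36 x 34 (z) mm, about 130 g, origin at its centre; at the start sunk flush in nest 2 (its top level with the plate, 1 mm of play round it). May be absent, in which case its nest is empty
- hub: Bystander: turned steel hub, 52 mm wide, 52 mm high, origin at its underside
- stub: Bystander: turned steel stub shaft, 36 mm wide, 75 mm high, origin at its underside
- collar: Bystander: dark steel collar, 56 mm wide, 22 mm high, origin at its underside
- oil: Bystander: yellow oil bottle, 52 mm wide, 130 mm high, origin at its underside
- wrench: Bystander: wrench lying on the table
- brush: Bystander: brush lying on the table

How it is judged:
By the outcome, as a careful person would: the job done as asked, in the order asked, and still so for the second after the job is handed in, with the robot touching nothing.
Of block_0, block_1, block_2 only 2 to 3 are there at a start; the rules pass over those that are not, and their reading is None.
At some moment in a run one of tray may be knocked a few centimetres aside while the robot is not near it.
Once in a run the grip may slacken for a moment while it holds something.
It also fails if it takes over 210 s, if anything falls off the work surface, if the arm or the gripper's body presses on something with over 40 N, if the wrist force passes 120 N, or if a joint passes its speed limit or range.

## Robot

A 7-joint arm with a two-finger parallel gripper is mounted at the origin on the work surface. World frame = base frame: x ahead of the robot, y to its left, z up, the work surface at z = 0. Lengths are in mm, angles in rad, forces in N, time in s.
With the tool pointing down it reaches from about 400 to 875 mm from the base axis. Payload 4.4 kg.
Tool frame: the origin (TCP) lies at the very end of the fingers, on their centre line; the grasp point (between the pads) lies 19 mm behind it; z points along the fingers, y is the line along which they close (so a half turn about z gives the same grasp; the last joint's range is limited). The gripper opens to 85 mm and grips with 20 to 120 N. Pads are 22 mm wide; open, the fingers measure 114 mm over their backs; the gripper's body (76 mm by 85 mm) begins 54 mm behind the grasp point. The pads swing forward as they close: fully open they stand 13 mm farther back than shut.
Start: joints at [1.149, 0.628, 0.038, 1.517, -0.027, 0.996, -0.02], TCP at [226.449, -609.293, 231.313] pointing down, gripper open.
Joint ranges: [-3.06, 3.06], [-0.37, 2.12], [-1.25, 1.32], [0.18, 2.47], [-1.1, 4.24], [0.23, 1.98], [-2.94, 2.94]. Speed limits (rad/s): [2.57, 2.57, 3.14, 3.14, 3.14, 3.14, 3.14].

## Interface

Orientations are given as [roll, pitch, yaw] about the fixed x, y, z axes, in that order (R = Rz(yaw) Ry(pitch) Rx(roll)).
In Python, from cell import read_state, get_image, camera_params, finish_job gives the robot as it stands.
- The arm moves only by the tool arm_command, never from a script. Its argument "deltas" is a list of rows, each an object of numbers: "dx", "dy", "dz": the shift along the world's x, y, z in m; "yaw": the turn about the world's z in degrees; "jaw": the opening, from 0 (shut) to 1 (fully open). A call has 1 to 20 rows; each row is the pose to reach, as a shift and turn from the pose commanded when the call began; what a row does not reach only later rows make up. A row lasts 1/10 s, in which the tool goes at most 50 mm and 8.59 degrees, less where a joint would pass 70% of its speed; a pose out of reach is approached as far as the arm can. A call with a gripper value outside its range is refused whole. The fingers move at their own pace and stop on an object; the grip force is fixed at half the most. Time passes only in rows, so rows that repeat a pose let the fingers close. It gives the time, the measured TCP pose, the force, the opening and the grip force at its end, in the units of the state.
- read_state(): the state, without advancing time (a new reading comes with each control period).
- get_image(name): name is "side" or "top"; returns (picture, depth): 384x512x3 uint8, red, green, blue; 384x512 float32, mm along the optical axis (not along the pixel's ray), 0 where there is no reading.
- camera_params(name): a dict with "camera_matrix" (3x3 intrinsics, pixels), "k1" (the pictures are not rectified: a ray, as slopes to the right and down, at radius r is drawn at 1 + k1 r^2 times it, then the intrinsics apply), "extrinsics" (4x4, takes a point from camera to world coordinates). Camera axes: x right, y down, z forward; pixel columns grow to the right and rows downward; lengths in mm; the calibration is good to about 2 mm. A picture is of the moment at which its call begins. camera_params takes no time and is no camera call.
- finish_job(): hands the job in; it is judged then, once.
The state is a dict: "clock": time; "qpos": joint angles; "qd": joint speeds; "tau": joint torques, N m; "eef_pos": TCP position; "tool_rot": TCP orientation; "force": force on the tool from outside, world axes, zero at the start; "torque": the same for the moment, N m; "width": finger opening in mm; "gripper_force": force on a finger pad.
Only numpy, scipy, OpenCV 4.12 (cv2) and the standard library are available. Lean on these libraries where they do the work, as an engineer would, in place of code of your own. Each camera call takes 0.05 s, during which the arm holds its last target. There are 200 camera calls.

## Working session

There is one attempt and no reset: what is moved stays moved. The work goes in short steps, Python scripts to look and compute and a tool call to move; the robot and the scene stay as the last step left them, time stands still between calls to the robot, and variables do not carry over. Pictures are saved under pics/ and viewed, at most 14 in all, crops included, and the job is handed in when it is done.

Besides the shell and the picture viewer there is one more tool, called by a JSON object that holds its "name" and its "arguments". arm_command: Moves the arm, as the interface text tells. Its arguments: {"type":"object","properties":{"deltas":{"type":"array"}},"required":["deltas"]}

```bash
mkdir -p pics; ls; cat > h.py <<'E'
import numpy as np, cv2
from cell import read_state,get_image,camera_params,finish_job
def world(name,depth,uv):
    p=camera_params(name);K=np.array(p["camera_matrix"]);T=np.array(p["extrinsics"]);k=p["k1"]
    uv=np.atleast_2d(uv).astype(float)
    n=cv2.undistortPoints(uv.reshape(-1,1,2),K,np.array([k,0,0,0.]))[:,0]
    d=depth[uv[:,1].astype(int),uv[:,0].astype(int)]
    return (np.c_[n,np.ones(len(n))]*d[:,None])@T[:3,:3].T+T[:3,3]
def onplane(name,uv,z):
    p=camera_params(name);K=np.array(p["camera_matrix"]);T=np.array(p["extrinsics"]);k=p["k1"]
    n=cv2.undistortPoints(np.atleast_2d(uv).astype(float).reshape(-1,1,2),K,np.array([k,0,0,0.]))[:,0]
    r=np.c_[n,np.ones(len(n))]@T[:3,:3].T; o=T[:3,3]
    return o+r*((z-o[2])/r[:,2])[:,None]
def cloud(name,depth):
    v,u=np.mgrid[0:384,0:512]
    return world(name,depth,np.c_[u.ravel(),v.ravel()]).reshape(384,512,3)
def save(name,f):
    im,d=get_image(name); cv2.imwrite(f"pics/{f}.png",im[...,::-1]); return im,d
E
python3 - <<'E'
from h import *
for n in("top","side"):
    im,d=save(n,n+"0"); np.save(n+"0.npy",d); p=camera_params(n); print(n,np.round(p["extrinsics"],2),p["camera_matrix"],p["k1"])
print(read_state())
E
```

```text
pics
top [[ 0.00000e+00 -9.90000e-01  1.30000e-01  3.98680e+02]
 [-1.00000e+00 -1.00000e-02 -1.00000e-02 -6.63200e+01]
 [ 1.00000e-02 -1.30000e-01 -9.90000e-01  1.30492e+03]
 [ 0.00000e+00  0.00000e+00  0.00000e+00  1.00000e+00]] [[492.3825228    0.         252.10052496]
 [  0.         492.3825228  191.85476275]
 [  0.           0.           1.        ]] 0.03026383733199365
side [[-7.4000e-01 -4.0000e-01  5.4000e-01 -1.1912e+02]
 [-6.7000e-01  4.6000e-01 -5.8000e-01  6.6547e+02]
 [-2.0000e-02 -7.9000e-01 -6.1000e-01  8.8019e+02]
 [ 0.0000e+00  0.0000e+00  0.0000e+00  1.0000e+00]] [[415.18335834   0.         253.78756045]
 [  0.         415.18335834 190.54695692]
 [  0.           0.           1.        ]] -0.14512680479622103
{'clock': 0.1, 'qpos': array([ 1.14920171,  0.62927869,  0.03846549,  1.51825826, -0.02696914,
        0.99632269, -0.02001909]), 'qd': array([ 4.17165138e-04, -2.31803892e-03, -2.45634835e-03, -4.95927131e-03,
        2.27913948e-06, -3.30970309e-04, -2.47407376e-04]), 'tau': array([ 3.91378868e-03, -5.64527893e+01,  1.23083755e+00, -1.93971848e+01,
        1.13398916e-02,  5.45547300e-03, -1.53779666e-05]), 'eef_pos': array([ 226.22980247, -608.75756276,  230.46832529]), 'tool_rot': array([-3.13984503e+00,  5.71230747e-05,  3.55775806e-01]), 'force': array([0.70268048, 0.31266566, 0.89116546]), 'torque': array([ 0.0045908 , -0.06376698,  0.04036675]), 'gripper_force': 0.0, 'width': 85.06342744740596}
```

View pics/top0.png

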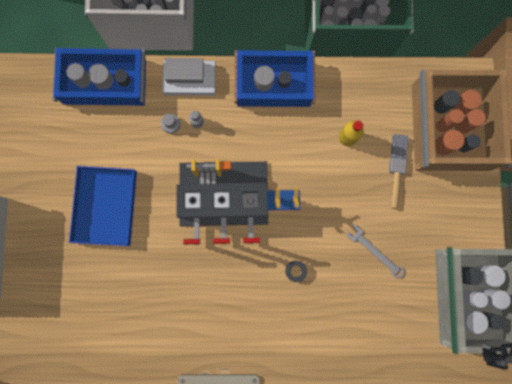

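View pics/side0.png

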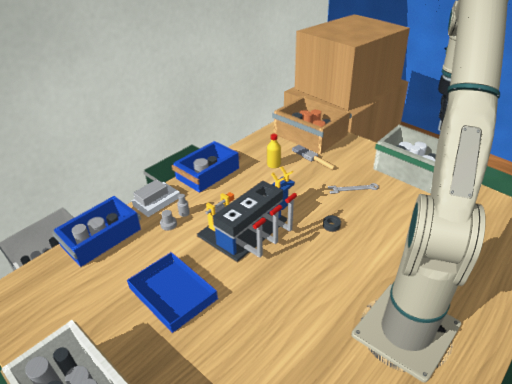

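The top view shows the fixture plate at about (222,194), the handles at rows ~240, the pin grip at about (227,166), the notch wing at about (285,199) and the tray at about (104,206). Nests 0 and 1 look filled and nest 2 looks different. I'll measure next.

```bash
python3 - <<'E'
from h import *
im=cv2.imread("pics/top0.png"); d=np.load("top0.npy"); C=cloud("top",d)
hsv=cv2.cvtColor(im,cv2.COLOR_BGR2HSV)
Z=C[...,2]
for u,v in((193,200),(222,200),(251,200),(205,190),(236,190),(187,195),(193,195),(222,195),(250,193),(247,203),(104,206)): print((u,v),im[v,u],C[v,u].round(1))
# plate top
m=((abs(Z-120)<5)&(C[...,0]>250)).astype(np.uint8); m[:150]=0;m[260:]=0;m[:,:150]=0;m[:,275:]=0
n,l,s,c=cv2.connectedComponentsWithStats(m); i=1+np.argmax(s[1:,4]); print("plate",s[i])
ct=cv2.findContours((l==i).astype(np.uint8),0,2)[0][0]
w=onplane("top",ct[:,0,:],120)[:,:2].astype(np.float32); print("plate rect",cv2.minAreaRect(w))
def blobs(name,lo,hi,z,roi,mn=8):
    m=cv2.inRange(hsv,lo,hi); k=np.zeros_like(m); k[roi[1]:roi[3],roi[0]:roi[2]]=1; m=m*k
    n,l,s,c=cv2.connectedComponentsWithStats(m)
    for i in range(1,n):
        if s[i,4]>=mn: print(name,s[i],c[i].round(1),onplane("top",c[i],z).round(1),"zdepth",np.median(Z[l==i]).round(1))
blobs("red",(0,150,80),(6,255,255),152,(170,225,275,250))
blobs("orange",(6,150,120),(16,255,255),98,(170,150,275,180),4)
blobs("yellow",(17,120,120),(32,255,255),108,(170,150,310,215),4)
m=cv2.inRange(hsv,(105,120,40),(125,255,255)); m[:160]=0;m[250:]=0;m[:,:60]=0;m[:,145:]=0
ct=max(cv2.findContours(m,0,2)[0],key=cv2.contourArea)
print("tray rim",cv2.minAreaRect(onplane("top",ct[:,0,:],35)[:,:2].astype(np.float32)))
cv2.imwrite("pics/crop.png",cv2.resize(im[150:255,165:310],None,fx=5,fy=5,interpolation=cv2.INTER_CUBIC))
E
```

```text
(193, 200) [36 36 36] [533.2  60.4 122.9]
(222, 200) [41 37 36] [533.5  -9.5 124.4]
(251, 200) [95 96 97] [538.7 -79.9  82.6]
(205, 190) [72 70 71] [558.   32.1 121. ]
(236, 190) [72 65 66] [559.1 -42.8 116.6]
(187, 195) [200 195 193] [545.9  75.8 117.4]
(193, 195) [188 182 184] [545.7  61.  119.8]
(222, 195) [168 165 165] [546.2  -9.1 119.5]
(250, 193) [81 80 82] [556.  -77.2  84.5]
(247, 203) [89 84 88] [530.6 -69.9  86.8]
(104, 206) [161  84  44] [5.298e+02 3.079e+02 1.000e-01]
plate [ 177  182   91   35 2636]
plate rect ((535.822265625, -9.555107116699219), (80.74909973144531, 217.7650604248047), 1.4061994552612305)
red [244 237  16   6  76] [251.5 240. ] [[436.8 -80.7 152. ]] zdepth 151.0
red [184 239  16   5  71] [191.3 241.2] [[433.6  59.3 152. ]] zdepth 150.7
red [213 239  17   5  68] [221.  240.6] [[435.3  -9.7 152. ]] zdepth 151.3
orange [220 161  11   9  83] [225.2 164.9] [[624.5 -15.1  98. ]] zdepth 97.9
yellow [214 157   7  14  61] [217.2 163.5] [[626.    4.4 108. ]] zdepth 107.6
yellow [191 158   5  14  60] [193.  164.1] [[623.9  63.8 108. ]] zdepth 105.2
yellow [275 186   5  21  75] [277.1 196.1] [[ 545.7 -143.5  108. ]] zdepth 132.4
yellow [294 186   5  21  67] [295.9 196. ] [[ 546.3 -189.5  108. ]] zdepth 135.6
tray rim ((527.5673217773438, 301.0378723144531), (151.1125946044922, 194.86465454101562), 86.99777221679688)
```

View pics/crop.png

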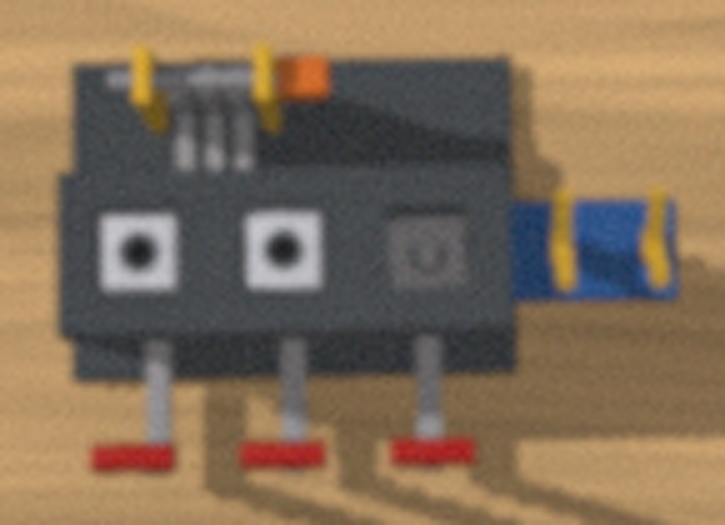

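Nest 2 is empty (its floor reads about 85 mm), so blocks 0 and 1 are the ones present. The fixture is at about (535.6, -8.5), yaw 1.4°. The pin grip is at about (625, -15). I'm moving above the pin grip.

{"name": "arm_command", "arguments": {"deltas": [{"dx":0.399,"dy":0.593,"yaw":71,"jaw":0.47},{"dx":0.399,"dy":0.593,"yaw":71,"jaw":0.47},{"dx":0.399,"dy":0.593,"yaw":71,"jaw":0.47},{"dx":0.399,"dy":0.593,"yaw":71,"jaw":0.47},{"dx":0.399,"dy":0.593,"yaw":71,"jaw":0.47},{"dx":0.399,"dy":0.593,"yaw":71,"jaw":0.47},{"dx":0.399,"dy":0.593,"yaw":71,"jaw":0.47},{"dx":0.399,"dy":0.593,"yaw":71,"jaw":0.47},{"dx":0.399,"dy":0.593,"yaw":71,"jaw":0.47},{"dx":0.399,"dy":0.593,"yaw":71,"jaw":0.47},{"dx":0.399,"dy":0.593,"yaw":71,"jaw":0.47},{"dx":0.399,"dy":0.593,"yaw":71,"jaw":0.47},{"dx":0.399,"dy":0.593,"yaw":71,"jaw":0.47},{"dx":0.399,"dy":0.593,"yaw":71,"jaw":0.47},{"dx":0.399,"dy":0.593,"yaw":71,"jaw":0.47},{"dx":0.399,"dy":0.593,"yaw":71,"jaw":0.47},{"dx":0.399,"dy":0.593,"yaw":71,"jaw":0.47},{"dx":0.399,"dy":0.593,"yaw":71,"jaw":0.47}]}}

```text
invalid input at $.deltas[0]: expected keys dx, dy, dz, yaw, jaw
```

{"name": "arm_command", "arguments": {"deltas": [{"dx":0.399,"dy":0.593,"dz":0,"yaw":71,"jaw":0.47},{"dx":0.399,"dy":0.593,"dz":0,"yaw":71,"jaw":0.47},{"dx":0.399,"dy":0.593,"dz":0,"yaw":71,"jaw":0.47},{"dx":0.399,"dy":0.593,"dz":0,"yaw":71,"jaw":0.47},{"dx":0.399,"dy":0.593,"dz":0,"yaw":71,"jaw":0.47},{"dx":0.399,"dy":0.593,"dz":0,"yaw":71,"jaw":0.47},{"dx":0.399,"dy":0.593,"dz":0,"yaw":71,"jaw":0.47},{"dx":0.399,"dy":0.593,"dz":0,"yaw":71,"jaw":0.47},{"dx":0.399,"dy":0.593,"dz":0,"yaw":71,"jaw":0.47},{"dx":0.399,"dy":0.593,"dz":0,"yaw":71,"jaw":0.47},{"dx":0.399,"dy":0.593,"dz":0,"yaw":71,"jaw":0.47},{"dx":0.399,"dy":0.593,"dz":0,"yaw":71,"jaw":0.47},{"dx":0.399,"dy":0.593,"dz":0,"yaw":71,"jaw":0.47},{"dx":0.399,"dy":0.593,"dz":0,"yaw":71,"jaw":0.47},{"dx":0.399,"dy":0.593,"dz":0,"yaw":71,"jaw":0.47},{"dx":0.399,"dy":0.593,"dz":0,"yaw":71,"jaw":0.47},{"dx":0.399,"dy":0.593,"dz":0,"yaw":71,"jaw":0.47},{"dx":0.399,"dy":0.593,"dz":0,"yaw":71,"jaw":0.47}]}}

```text
clock: 1.9
eef_pos: [624.5, -19.0, 231.0]
tool_rot: [-3.14, 0.002, 1.592]
force: [-0.1, 0.5, 0.4]
width: 40.1
gripper_force: 0.0
```

```bash
python3 -c "
from h import *
s=read_state();print(s)"
```

```text
{'clock': 1.9, 'qpos': array([ 0.17769018,  0.60741313, -0.31833116,  1.58463714,  0.21780417,
        0.98600793, -0.18723707]), 'qd': array([ 0.0068973 , -0.0042824 , -0.00302254, -0.00081165, -0.0012562 ,
       -0.00188424, -0.0029672 ]), 'tau': array([-9.48692858e-01, -5.38048410e+01, -3.89111415e+00, -1.88383913e+01,
       -3.68376053e-02, -1.76028663e-02,  3.25284396e-03]), 'eef_pos': array([624.50391241, -18.96661175, 231.03800037]), 'tool_rot': array([-3.14024584e+00,  1.66320362e-03,  1.59196796e+00]), 'force': array([-0.10771607,  0.45400609,  0.43612309]), 'torque': array([ 0.03042248,  0.02391043, -0.02371133]), 'gripper_force': 0.0, 'width': 40.07334539042586}
```

{"name": "arm_command", "arguments": {"deltas": [{"dx":0,"dy":0,"dz":-0.04,"yaw":0,"jaw":0.47},{"dx":0,"dy":0,"dz":-0.08,"yaw":0,"jaw":0.47},{"dx":0,"dy":0,"dz":-0.11,"yaw":0,"jaw":0.47},{"dx":0,"dy":0,"dz":-0.13,"yaw":0,"jaw":0.47},{"dx":0,"dy":0,"dz":-0.145,"yaw":0,"jaw":0.47},{"dx":0,"dy":0,"dz":-0.16,"yaw":0,"jaw":0.47},{"dx":0,"dy":0,"dz":-0.16,"yaw":0,"jaw":0.47}]}}

```text
clock: 2.6
eef_pos: [626.4, -17.1, 71.1]
tool_rot: [3.14, 0.0, 1.594]
force: [1.4, -0.7, -0.8]
width: 40.1
gripper_force: 0.0
```

```bash
python3 - <<'E'
from h import *
s=read_state();print(s["eef_pos"],s["force"])
im,d=save("side","s1"); cv2.imwrite("pics/s1c.png",cv2.resize(im[140:280,180:320,::-1],None,fx=4,fy=4,interpolation=cv2.INTER_CUBIC))
E
```

```text
[626.35308757 -17.14054546  71.14281826] [ 1.35740973 -0.71710576 -0.84531488]
```

View pics/s1c.png

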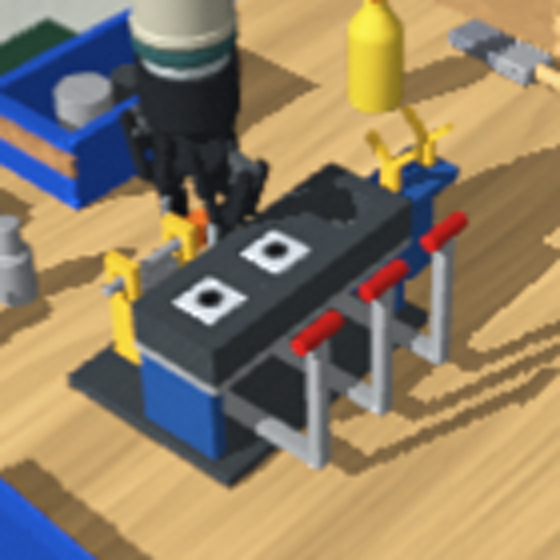

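The fingers straddle the orange grip (crop about (200,220)) behind the plate, and the pin is still in the lugs. Closing.

{"name": "arm_command", "arguments": {"deltas": [{"dx":0,"dy":0,"dz":0,"yaw":0,"jaw":0.1},{"dx":0,"dy":0,"dz":0,"yaw":0,"jaw":0.1},{"dx":0,"dy":0,"dz":0,"yaw":0,"jaw":0.1},{"dx":0,"dy":0,"dz":0,"yaw":0,"jaw":0.1},{"dx":0,"dy":0,"dz":0,"yaw":0,"jaw":0.1},{"dx":0,"dy":0,"dz":0,"yaw":0,"jaw":0.1}]}}

```text
clock: 3.25
eef_pos: [625.7, -16.6, 71.7]
tool_rot: [3.141, 0.0, 1.595]
force: [-0.6, -1.5, 5.1]
width: 18.7
gripper_force: 60.8
```

{"name": "arm_command", "arguments": {"deltas": [{"dx":0.0003,"dy":-0.01,"dz":0.0005,"yaw":0,"jaw":0.1},{"dx":0.0005,"dy":-0.025,"dz":0.0005,"yaw":0,"jaw":0.1},{"dx":0.001,"dy":-0.04,"dz":0.0005,"yaw":0,"jaw":0.1},{"dx":0.0013,"dy":-0.055,"dz":0.0005,"yaw":0,"jaw":0.1},{"dx":0.0017,"dy":-0.07,"dz":0.0005,"yaw":0,"jaw":0.1},{"dx":0.002,"dy":-0.085,"dz":0.0005,"yaw":0,"jaw":0.1},{"dx":0.0024,"dy":-0.1,"dz":0.0005,"yaw":0,"jaw":0.1},{"dx":0.0024,"dy":-0.1,"dz":0.0005,"yaw":0,"jaw":0.1},{"dx":0.0024,"dy":-0.1,"dz":0.0005,"yaw":0,"jaw":0.1}]}}

```text
clock: 4.15
eef_pos: [627.6, -116.8, 71.6]
tool_rot: [-3.141, -0.0, 1.594]
force: [-1.0, 1.7, -0.9]
width: 19.0
gripper_force: 60.3
```

```bash
cat >> h.py <<'E'
def pin(cal=True):
    im,d=save("top","pin_t"); C=cloud("top",d); hsv=cv2.cvtColor(im,cv2.COLOR_RGB2HSV)
    m=cv2.inRange(hsv,(4,150,120),(16,255,255)); m[:150]=0; m[260:]=0; m[:,:170]=0; m[:,330:]=0
    n,l,s,c=cv2.connectedComponentsWithStats(m)
    for i in range(1,n):
        if s[i,4]>8: print("orange top",s[i],C[l==i].mean(0).round(1))
    im,d=save("side","pin_s"); C=cloud("side",d); hsv=cv2.cvtColor(im,cv2.COLOR_RGB2HSV)
    m=cv2.inRange(hsv,(5,150,100),(16,255,255)); m[:100]=0; m[:,:150]=0; m[:,350:]=0
    n,l,s,c=cv2.connectedComponentsWithStats(m)
    for i in range(1,n):
        if s[i,4]>8: print("orange side",s[i],C[l==i].mean(0).round(1))
    return im
E
python3 - <<'E'
from h import *
im=pin(); cv2.imwrite("pics/s2c.png",cv2.resize(im[120:260,190:340,::-1],None,fx=4,fy=4,interpolation=cv2.INTER_CUBIC))
E
```

```text
orange top [243 237   6   6  11] [436.3 -64.5 149.5]
orange top [183 239  11   5  16] [436.4  70.2 150.1]
orange top [213 238   8   5  11] [439.5   4.1 135.8]
orange top [215 243   9   1   9] [429.7  -4.9 147.6]
orange side [300 110  25  17 237] [ 735.7 -602.9   96.6]
orange side [246 178   5  10  31] [ 626.9 -105.6   95.3]
```

View pics/s2c.png

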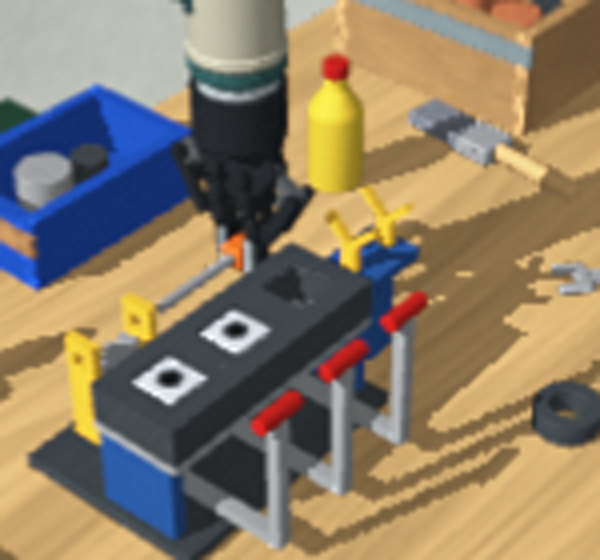

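The pin is fully out and level, with its tip clear of the lugs. Lifting it over the notch.

{"name": "arm_command", "arguments": {"deltas": [{"dx":0,"dy":0,"dz":0.03,"yaw":0,"jaw":0.1},{"dx":0,"dy":0,"dz":0.065,"yaw":0,"jaw":0.1},{"dx":0,"dy":0,"dz":0.09,"yaw":0,"jaw":0.1},{"dx":-0.02,"dy":-0.025,"dz":0.09,"yaw":0,"jaw":0.1},{"dx":-0.045,"dy":-0.055,"dz":0.09,"yaw":0,"jaw":0.1},{"dx":-0.07,"dy":-0.085,"dz":0.09,"yaw":0,"jaw":0.1},{"dx":-0.086,"dy":-0.106,"dz":0.09,"yaw":0,"jaw":0.1},{"dx":-0.086,"dy":-0.106,"dz":0.09,"yaw":0,"jaw":0.1},{"dx":-0.086,"dy":-0.106,"dz":0.075,"yaw":0,"jaw":0.1},{"dx":-0.086,"dy":-0.106,"dz":0.065,"yaw":0,"jaw":0.1},{"dx":-0.086,"dy":-0.106,"dz":0.065,"yaw":0,"jaw":0.1}]}}

```text
clock: 5.35
eef_pos: [541.3, -220.6, 135.4]
tool_rot: [-3.139, -0.002, 1.597]
force: [0.8, -0.0, -0.7]
width: 19.2
gripper_force: 60.1
```

```bash
python3 - <<'E'
from h import *
im=pin(); cv2.imwrite("pics/s3c.png",cv2.resize(im[120:240,220:350,::-1],None,fx=4,fy=4,interpolation=cv2.INTER_CUBIC))
s=read_state();print(s["eef_pos"],s["width"])
E
```

```text
orange top [243 237   6   6  12] [434.4 -64.8 243.9]
orange top [252 237   8   6  16] [436.7 -92.7 150.5]
orange top [183 239  11   5  14] [436.9  69.5 150.7]
orange top [213 238   7   3   9] [440.2   3.5 149. ]
orange side [307 110  18  17 185] [ 725.7 -606.    95.5]
orange side [288 157   6  10  32] [ 540.8 -210.5  159.8]
[ 542.23646508 -221.18058957  136.66116765] 18.97429980480012
```

View pics/s3c.png

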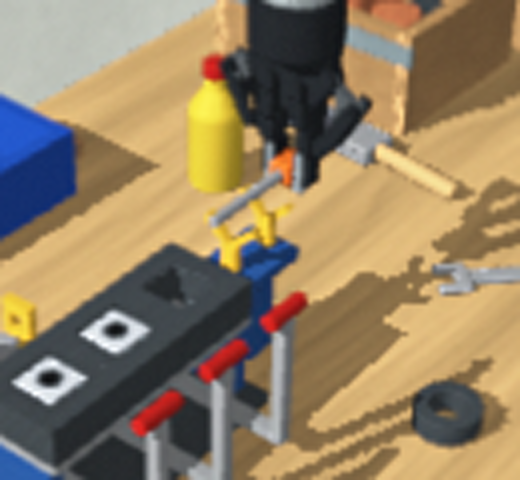

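The pin is level above both vees, with the grip outward. Lowering it.

{"name": "arm_command", "arguments": {"deltas": [{"dx":0,"dy":0,"dz":-0.01,"yaw":0,"jaw":0.1},{"dx":0,"dy":0,"dz":-0.017,"yaw":0,"jaw":0.1},{"dx":0,"dy":0,"dz":-0.02,"yaw":0,"jaw":0.1},{"dx":0,"dy":0,"dz":-0.022,"yaw":0,"jaw":0.1},{"dx":0,"dy":0,"dz":-0.022,"yaw":0,"jaw":0.1},{"dx":0,"dy":0,"dz":-0.022,"yaw":0,"jaw":0.1}]}}

```text
clock: 6.05
eef_pos: [541.4, -222.2, 115.5]
tool_rot: [-3.141, 0.0, 1.595]
force: [-2.9, 2.1, 6.4]
width: 19.1
gripper_force: 61.2
```

{"name": "arm_command", "arguments": {"deltas": [{"dx":-0.001,"dy":0,"dz":0,"yaw":0,"jaw":0.1},{"dx":-0.001,"dy":0,"dz":0,"yaw":0,"jaw":0.1},{"dx":-0.001,"dy":0,"dz":-0.0005,"yaw":0,"jaw":0.1}]}}

```text
clock: 6.35
eef_pos: [541.1, -222.2, 115.0]
tool_rot: [3.141, 0.0, 1.595]
force: [-2.6, 0.9, 9.0]
width: 18.9
gripper_force: 61.5
```

{"name": "arm_command", "arguments": {"deltas": [{"dx":0,"dy":0,"dz":0,"yaw":0,"jaw":0.28},{"dx":0,"dy":0,"dz":0,"yaw":0,"jaw":0.32},{"dx":0,"dy":0,"dz":0,"yaw":0,"jaw":0.4},{"dx":0,"dy":0,"dz":0,"yaw":0,"jaw":0.45},{"dx":0,"dy":0,"dz":0,"yaw":0,"jaw":0.45},{"dx":0,"dy":0,"dz":0.03,"yaw":0,"jaw":0.45},{"dx":0,"dy":0,"dz":0.07,"yaw":0,"jaw":0.45},{"dx":0,"dy":0,"dz":0.11,"yaw":0,"jaw":0.45},{"dx":-0.04,"dy":0.03,"dz":0.11,"yaw":0,"jaw":0.45},{"dx":-0.08,"dy":0.06,"dz":0.11,"yaw":0,"jaw":0.45},{"dx":-0.105,"dy":0.1,"dz":0.11,"yaw":0,"jaw":0.45},{"dx":-0.105,"dy":0.15,"dz":0.11,"yaw":0,"jaw":0.45},{"dx":-0.105,"dy":0.2,"dz":0.11,"yaw":0,"jaw":0.45},{"dx":-0.105,"dy":0.212,"dz":0.11,"yaw":0,"jaw":0.45},{"dx":-0.105,"dy":0.212,"dz":0.11,"yaw":0,"jaw":0.45},{"dx":-0.105,"dy":0.212,"dz":0.11,"yaw":0,"jaw":0.45}]}}

```text
clock: 7.95
eef_pos: [435.9, -11.5, 224.2]
tool_rot: [-3.141, 0.001, 1.594]
force: [0.5, 0.3, -0.4]
width: 38.3
gripper_force: 0.0
```

```bash
python3 - <<'E'
from h import *
im=pin(); cv2.imwrite("pics/s4c.png",cv2.resize(im[120:260,190:340,::-1],None,fx=4,fy=4,interpolation=cv2.INTER_CUBIC))
s=read_state();print(s["eef_pos"],s["force"])
E
```

```text
orange top [304 194  12   8  87] [ 537.4 -217.7  153.6]
orange top [253 237   7   6  15] [437.  -93.4 150.1]
orange top [243 238   6   5   9] [434.8 -64.8 149.5]
orange side [300 110  25  17 232] [ 741.2 -612.3   90.4]
[435.83583714 -12.22069624 224.11095026] [0.79662994 0.34553687 0.58575785]
```

View pics/s4c.png

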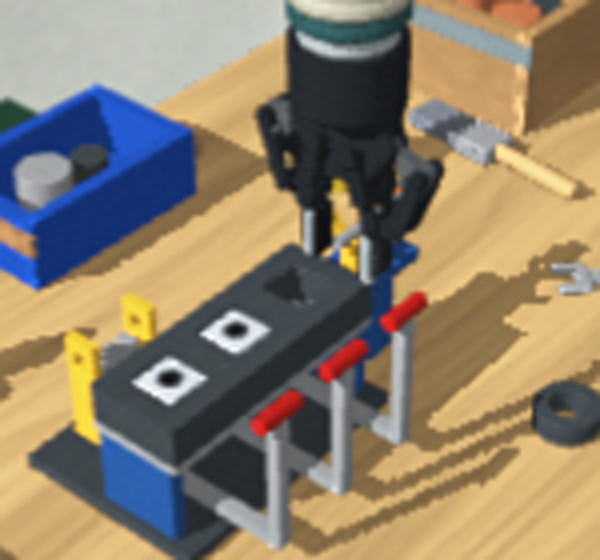

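```bash
python3 - <<'E'
from h import *
im=cv2.imread("pics/pin_t.png"); cv2.imwrite("pics/t4c.png",cv2.resize(im[170:230,240:330],None,fx=7,fy=7,interpolation=cv2.INTER_CUBIC))
_,d=get_image("top");C=cloud("top",d); print(C[190:206:2,304:316:2,2].round(0))
E
```

```text
[[-3.000e+00  1.305e+03 -2.000e+00  0.000e+00  1.000e+00 -2.000e+00]
 [ 1.000e+00  1.000e+00 -3.000e+00  1.000e+00 -2.000e+00  1.000e+00]
 [ 1.250e+02  1.460e+02  1.420e+02  1.390e+02  1.430e+02  1.440e+02]
 [ 1.360e+02  1.420e+02  1.400e+02  1.410e+02  1.400e+02  1.400e+02]
 [ 1.350e+02  1.410e+02  1.380e+02  1.420e+02  1.440e+02  1.410e+02]
 [-4.000e+00  1.390e+02  1.380e+02  1.400e+02  1.410e+02  1.420e+02]
 [ 3.000e+00 -2.000e+00 -5.000e+00 -2.000e+00 -4.000e+00 -3.000e+00]
 [ 1.000e+00  2.000e+00  3.000e+00 -2.000e+00  0.000e+00  1.000e+00]]
```

View pics/t4c.png

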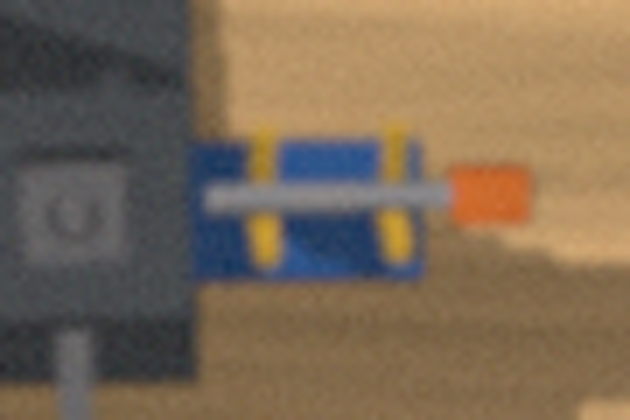

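Parked: the top view shows the shank across both vees, the grip outward at (490,195) in the crop, and its top at 141 mm as expected. Next is handle 1.

{"name": "arm_command", "arguments": {"deltas": [{"dx":0,"dy":0,"dz":-0.04,"yaw":0,"jaw":0.45},{"dx":0,"dy":0,"dz":-0.07,"yaw":0,"jaw":0.45},{"dx":0,"dy":0,"dz":-0.09,"yaw":0,"jaw":0.45},{"dx":0,"dy":0,"dz":-0.099,"yaw":0,"jaw":0.45},{"dx":0,"dy":0,"dz":-0.099,"yaw":0,"jaw":0.45},{"dx":0,"dy":0,"dz":-0.099,"yaw":0,"jaw":0.05},{"dx":0,"dy":0,"dz":-0.099,"yaw":0,"jaw":0.05},{"dx":0,"dy":0,"dz":-0.099,"yaw":0,"jaw":0.05},{"dx":0,"dy":0,"dz":-0.099,"yaw":0,"jaw":0.05},{"dx":0,"dy":0,"dz":-0.099,"yaw":0,"jaw":0.05},{"dx":0,"dy":0,"dz":-0.099,"yaw":0,"jaw":0.05}]}}

```text
clock: 9.2
eef_pos: [434.7, -10.7, 126.1]
tool_rot: [-3.14, 0.001, 1.594]
force: [-4.7, -0.1, 7.5]
width: 12.2
gripper_force: 58.7
```

{"name": "arm_command", "arguments": {"deltas": [{"dx":0,"dy":0,"dz":0.005,"yaw":0,"jaw":0.05},{"dx":0,"dy":0,"dz":0.01,"yaw":0,"jaw":0.05},{"dx":0,"dy":0,"dz":0.015,"yaw":0,"jaw":0.05},{"dx":0,"dy":0,"dz":0.02,"yaw":0,"jaw":0.05},{"dx":0,"dy":0,"dz":0.025,"yaw":0,"jaw":0.05},{"dx":0,"dy":0,"dz":0.028,"yaw":0,"jaw":0.05},{"dx":0,"dy":0,"dz":0.029,"yaw":0,"jaw":0.05},{"dx":0,"dy":0,"dz":0.029,"yaw":0,"jaw":0.05}]}}

```text
clock: 10.0
eef_pos: [434.7, -10.7, 154.3]
tool_rot: [-3.14, 0.001, 1.595]
force: [-5.8, -1.9, -6.6]
width: 11.9
gripper_force: 59.5
```

```bash
cat >> h.py <<'E'
def handles():
    im,d=save("side","hd"); C=cloud("side",d); hsv=cv2.cvtColor(im,cv2.COLOR_RGB2HSV)
    m=cv2.inRange(hsv,(0,150,60),(4,255,255))|cv2.inRange(hsv,(176,150,60),(180,255,255)); m[:170]=0; m[260:]=0; m[:,:200]=0; m[:,310:]=0
    n,l,s,c=cv2.connectedComponentsWithStats(m)
    for i in range(1,n):
        if s[i,4]>12: print("handle",s[i],np.median(C[l==i],0).round(1))
    V=(C[...,0]>500)&(C[...,0]<580)&(C[...,1]>-120)&(C[...,1]<100)&(im.min(2)>120)&(C[...,2]>100)&(C[...,2]<200)
    V=cv2.morphologyEx(V.astype(np.uint8),cv2.MORPH_CLOSE,np.ones((3,3)))
    n,l,s,c=cv2.connectedComponentsWithStats(V)
    for i in range(1,n):
        if s[i,4]>25: print("white",s[i],np.median(C[l==i],0).round(1))
    return im
E
python3 - <<'E'
from h import *
handles(); s=read_state();print(s["eef_pos"],s["force"])
E
```

```text
handle [286 193  10  10  47] [434.1 -76.7 149.8]
handle [269 200   6   8  30] [434.7   6.9 176.8]
handle [252 218  14  11  71] [430.9  62.  150.3]
white [239 190  18  18 210] [528.4   3.  140.5]
white [223 209  19  12 108] [532.2  63.7 120.2]
[434.70688225 -10.68818366 154.32221767] [-6.07794696 -2.41515261 -8.45058688]
```

Knockout 1 is fully up (the handle rose 28 mm and the block shows at about 140–146 mm). Releasing it and going to block 1.

{"name": "arm_command", "arguments": {"deltas": [{"dx":0,"dy":0,"dz":0,"yaw":0,"jaw":0.3},{"dx":0,"dy":0,"dz":0,"yaw":0,"jaw":0.4},{"dx":0,"dy":0,"dz":0,"yaw":0,"jaw":0.45},{"dx":0,"dy":0,"dz":0.03,"yaw":0,"jaw":0.45},{"dx":0,"dy":0,"dz":0.06,"yaw":0,"jaw":0.6},{"dx":0.04,"dy":0.001,"dz":0.065,"yaw":0,"jaw":0.7},{"dx":0.08,"dy":0.002,"dz":0.065,"yaw":0,"jaw":0.7},{"dx":0.1,"dy":0.002,"dz":0.06,"yaw":0,"jaw":0.7},{"dx":0.1,"dy":0.002,"dz":0.03,"yaw":0,"jaw":0.7},{"dx":0.1,"dy":0.002,"dz":0,"yaw":0,"jaw":0.7},{"dx":0.1,"dy":0.002,"dz":-0.02,"yaw":0,"jaw":0.7},{"dx":0.1,"dy":0.002,"dz":-0.031,"yaw":0,"jaw":0.7},{"dx":0.1,"dy":0.002,"dz":-0.031,"yaw":0,"jaw":0.7}]}}

```text
clock: 11.35
eef_pos: [535.9, -8.0, 122.6]
tool_rot: [-3.141, -0.0, 1.595]
force: [-0.6, 0.5, 0.6]
width: 59.7
gripper_force: 0.0
```

```bash
python3 - <<'E'
from h import *
im=handles(); s=read_state();print(s["eef_pos"],s["force"])
cv2.imwrite("pics/s5c.png",cv2.resize(im[140:260,190:320,::-1],None,fx=4,fy=4,interpolation=cv2.INTER_CUBIC))
E
```

```text
handle [285 193  11  10  50] [433.9 -73.4 150.9]
handle [269 197  13  11  71] [433.8  -5.3 177.8]
handle [252 218  14  11  71] [430.8  64.2 149.7]
white [236 187  20  21 212] [531.5   4.1 142.8]
white [223 209  19  12 108] [531.3  64.2 120.2]
[536.49002025  -7.99883365 123.58798388] [0.17745336 0.92916295 0.02912632]
```

View pics/s5c.png

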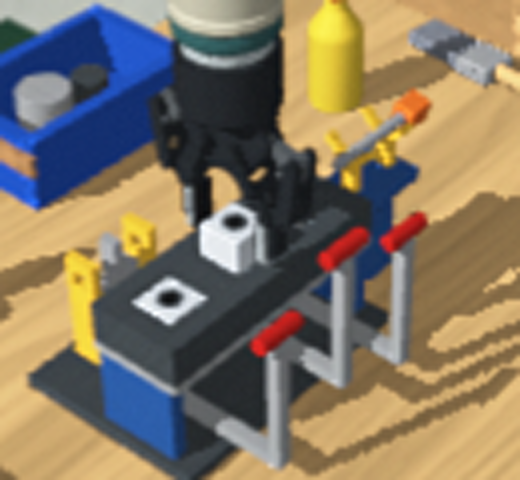

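Block 1 stands up between the fingers. Gripping and lifting.

{"name": "arm_command", "arguments": {"deltas": [{"dx":0,"dy":0,"dz":-0.001,"yaw":0,"jaw":0.3},{"dx":0,"dy":0,"dz":-0.001,"yaw":0,"jaw":0.3},{"dx":0,"dy":0,"dz":-0.001,"yaw":0,"jaw":0.3},{"dx":0,"dy":0,"dz":-0.001,"yaw":0,"jaw":0.3},{"dx":0,"dy":0,"dz":-0.001,"yaw":0,"jaw":0.3},{"dx":0,"dy":0,"dz":0.007,"yaw":0,"jaw":0.3},{"dx":0,"dy":0,"dz":0.017,"yaw":0,"jaw":0.3},{"dx":0,"dy":0,"dz":0.03,"yaw":0,"jaw":0.3},{"dx":0,"dy":0,"dz":0.05,"yaw":0,"jaw":0.3},{"dx":0,"dy":0,"dz":0.05,"yaw":0,"jaw":0.3}]}}

```text
clock: 12.4
eef_pos: [538.3, -8.0, 176.4]
tool_rot: [3.135, -0.0, 1.595]
force: [0.8, 0.3, -0.9]
width: 34.9
gripper_force: 62.6
```

```bash
cat >> h.py <<'E'
def tray():
    im,d=save("top","tr"); hsv=cv2.cvtColor(im,cv2.COLOR_RGB2HSV)
    m=cv2.inRange(hsv,(105,120,40),(125,255,255)); m[:130]=0;m[290:]=0;m[:,:30]=0;m[:,165:]=0
    ct=max(cv2.findContours(m,0,2)[0],key=cv2.contourArea)
    print("tray",cv2.minAreaRect(onplane("top",ct[:,0,:],35)[:,:2].astype(np.float32)))
    C=cloud("top",d); x,y,w,h=cv2.boundingRect(ct)
    B=np.zeros(m.shape,np.uint8); B[y:y+h,x:x+w]=((C[y:y+h,x:x+w,2]>28)&(im[y:y+h,x:x+w,0]>90))*1
    n,l,s,c=cv2.connectedComponentsWithStats(B)
    for i in range(1,n):
        if s[i,4]>25: print("in tray",s[i],onplane("top",c[i],38).round(1),np.median(C[l==i][:,2]).round(1))
    return im
E
python3 - <<'E'
from h import *
handles(); tray(); s=read_state();print(s["eef_pos"],s["width"])
E
```

```text
handle [285 193  11  10  50] [434.1 -74.3 150.7]
handle [269 197  13  11  71] [433.3  -7.1 176.8]
handle [252 218  14  11  71] [430.6  61.8 149.8]
white [238 178  16  17 167] [534.8   9.4 187.9]
white [223 209  19  12 108] [531.8  64.9 120.3]
tray ((527.5938720703125, 300.9507751464844), (151.37274169921875, 194.6893310546875), 86.93930053710938)
in tray [ 96 167  38   3  42] [[626.  271.8  38. ]] 34.9
[536.44270368  -8.4299861  174.00774724] 34.53175414117257
```

{"name": "arm_command", "arguments": {"deltas": [{"dx":0,"dy":0.04,"dz":0,"yaw":0,"jaw":0.3},{"dx":-0.001,"dy":0.08,"dz":0,"yaw":0,"jaw":0.3},{"dx":-0.002,"dy":0.125,"dz":0,"yaw":0,"jaw":0.3},{"dx":-0.003,"dy":0.17,"dz":0,"yaw":0,"jaw":0.3},{"dx":-0.004,"dy":0.215,"dz":0,"yaw":0,"jaw":0.3},{"dx":-0.005,"dy":0.26,"dz":0,"yaw":0,"jaw":0.3},{"dx":-0.006,"dy":0.305,"dz":0,"yaw":0,"jaw":0.3},{"dx":-0.007,"dy":0.344,"dz":0,"yaw":0,"jaw":0.3},{"dx":-0.007,"dy":0.344,"dz":-0.04,"yaw":0,"jaw":0.3},{"dx":-0.007,"dy":0.344,"dz":-0.08,"yaw":0,"jaw":0.3},{"dx":-0.007,"dy":0.344,"dz":-0.115,"yaw":0,"jaw":0.3},{"dx":-0.007,"dy":0.344,"dz":-0.14,"yaw":0,"jaw":0.3},{"dx":-0.007,"dy":0.344,"dz":-0.15,"yaw":0,"jaw":0.3},{"dx":-0.007,"dy":0.344,"dz":-0.155,"yaw":0,"jaw":0.3},{"dx":-0.007,"dy":0.344,"dz":-0.158,"yaw":0,"jaw":0.3},{"dx":-0.007,"dy":0.344,"dz":-0.158,"yaw":0,"jaw":0.3}]}}

```text
clock: 14.1
eef_pos: [529.5, 336.3, 16.5]
tool_rot: [3.14, -0.001, 1.595]
force: [-0.0, -0.9, -0.9]
width: 34.6
gripper_force: 62.5
```

{"name": "arm_command", "arguments": {"deltas": [{"dx":0,"dy":0,"dz":-0.001,"yaw":0,"jaw":0.3},{"dx":0,"dy":0,"dz":-0.0015,"yaw":0,"jaw":0.3},{"dx":0,"dy":0,"dz":-0.0015,"yaw":0,"jaw":0.45},{"dx":0,"dy":0,"dz":-0.0015,"yaw":0,"jaw":0.52},{"dx":0,"dy":0,"dz":-0.0015,"yaw":0,"jaw":0.55},{"dx":0,"dy":0,"dz":0,"yaw":0,"jaw":0.6},{"dx":0,"dy":0,"dz":0.03,"yaw":0,"jaw":0.6},{"dx":0,"dy":0,"dz":0.07,"yaw":0,"jaw":0.6},{"dx":0,"dy":0,"dz":0.12,"yaw":0,"jaw":0.6},{"dx":0,"dy":0,"dz":0.17,"yaw":0,"jaw":0.6},{"dx":0,"dy":0,"dz":0.22,"yaw":0,"jaw":0.6}]}}

```text
clock: 15.2
eef_pos: [528.5, 335.5, 237.4]
tool_rot: [-3.141, -0.0, 1.595]
force: [1.4, 0.7, -1.0]
width: 51.4
gripper_force: 0.0
```

```bash
python3 - <<'E'
from h import *
tray(); handles(); s=read_state();print(s["eef_pos"],s["width"])
E
```

```text
tray ((527.6416625976562, 301.03863525390625), (151.0662841796875, 194.76316833496094), 87.02206420898438)
in tray [103 167  31   3  38] [[625.6 262.5  38. ]] 34.4
in tray [ 81 197  16  15 189] [[530.7 335.2  38. ]] 37.3
handle [286 193  10  10  49] [434.  -75.1 150.1]
handle [270 197  12  11  64] [432.2  -5.6 177.1]
handle [253 218  13  11  69] [430.6  63.3 149.8]
white [223 209  19  12 108] [532.   63.9 120.3]
[532.24943186 338.87238612 243.24335233] 51.37354906552722
```

{"name": "arm_command", "arguments": {"deltas": [{"dx":-0.01,"dy":-0.035,"dz":0,"yaw":0,"jaw":0.45},{"dx":-0.02,"dy":-0.08,"dz":0,"yaw":0,"jaw":0.45},{"dx":-0.035,"dy":-0.125,"dz":0,"yaw":0,"jaw":0.45},{"dx":-0.047,"dy":-0.17,"dz":0,"yaw":0,"jaw":0.45},{"dx":-0.06,"dy":-0.215,"dz":0,"yaw":0,"jaw":0.45},{"dx":-0.07,"dy":-0.26,"dz":0,"yaw":0,"jaw":0.45},{"dx":-0.083,"dy":-0.305,"dz":0,"yaw":0,"jaw":0.45},{"dx":-0.0935,"dy":-0.3463,"dz":0,"yaw":0,"jaw":0.45},{"dx":-0.0935,"dy":-0.3463,"dz":0,"yaw":0,"jaw":0.45},{"dx":-0.0935,"dy":-0.3463,"dz":-0.03,"yaw":0,"jaw":0.45},{"dx":-0.0935,"dy":-0.3463,"dz":-0.06,"yaw":0,"jaw":0.45},{"dx":-0.0935,"dy":-0.3463,"dz":-0.081,"yaw":0,"jaw":0.45},{"dx":-0.0935,"dy":-0.3463,"dz":-0.081,"yaw":0,"jaw":0.45},{"dx":-0.0935,"dy":-0.3463,"dz":-0.081,"yaw":0,"jaw":0.05},{"dx":-0.0935,"dy":-0.3463,"dz":-0.081,"yaw":0,"jaw":0.05},{"dx":-0.0935,"dy":-0.3463,"dz":-0.081,"yaw":0,"jaw":0.05},{"dx":-0.0935,"dy":-0.3463,"dz":-0.081,"yaw":0,"jaw":0.05},{"dx":-0.0935,"dy":-0.3463,"dz":-0.081,"yaw":0,"jaw":0.05},{"dx":-0.0935,"dy":-0.3463,"dz":-0.081,"yaw":0,"jaw":0.05}]}}

```text
clock: 17.2
eef_pos: [434.7, -10.1, 155.0]
tool_rot: [-3.141, -0.0, 1.595]
force: [-5.7, 3.2, 5.1]
width: 11.9
gripper_force: 59.0
```

{"name": "arm_command", "arguments": {"deltas": [{"dx":0,"dy":0,"dz":-0.005,"yaw":0,"jaw":0.05},{"dx":0,"dy":0,"dz":-0.01,"yaw":0,"jaw":0.05},{"dx":0,"dy":0,"dz":-0.015,"yaw":0,"jaw":0.05},{"dx":0,"dy":0,"dz":-0.02,"yaw":0,"jaw":0.05},{"dx":0,"dy":0,"dz":-0.025,"yaw":0,"jaw":0.05},{"dx":0,"dy":0,"dz":-0.028,"yaw":0,"jaw":0.05},{"dx":0,"dy":0,"dz":-0.0295,"yaw":0,"jaw":0.05},{"dx":0,"dy":0,"dz":-0.0295,"yaw":0,"jaw":0.05}]}}

```text
clock: 18.0
eef_pos: [434.7, -10.2, 127.9]
tool_rot: [3.141, 0.002, 1.596]
force: [-12.0, 3.2, 40.3]
width: 11.8
gripper_force: 62.8
```

{"name": "arm_command", "arguments": {"deltas": [{"dx":0,"dy":0,"dz":0.0015,"yaw":0,"jaw":0.05},{"dx":0,"dy":0,"dz":0.002,"yaw":0,"jaw":0.3},{"dx":0,"dy":0,"dz":0.002,"yaw":0,"jaw":0.4},{"dx":0,"dy":0,"dz":0.002,"yaw":0,"jaw":0.45},{"dx":0,"dy":0,"dz":0.03,"yaw":0,"jaw":0.45},{"dx":0,"dy":0,"dz":0.06,"yaw":0,"jaw":0.45},{"dx":-0.001,"dy":0.035,"dz":0.06,"yaw":0,"jaw":0.45},{"dx":-0.0015,"dy":0.0697,"dz":0.06,"yaw":0,"jaw":0.45},{"dx":-0.0015,"dy":0.0697,"dz":0.06,"yaw":0,"jaw":0.45}]}}

```text
clock: 18.9
eef_pos: [434.8, 63.8, 185.3]
tool_rot: [3.139, -0.003, 1.601]
force: [-0.5, -0.2, 0.6]
width: 38.4
gripper_force: 0.0
```

```bash
python3 - <<'E'
from h import *
handles(); s=read_state();print(s["eef_pos"],s["width"],s["force"])
E
```

```text
handle [286 194  10   9  45] [433.9 -73.9 149.7]
handle [270 205  12  11  56] [432.3  -6.2 150.2]
handle [253 218  13  11  72] [430.8  62.5 150. ]
white [223 209  19  12 108] [531.4  63.9 120.3]
[434.36474198  61.22285215 184.96633681] 38.21458879273841 [-0.11698295 -1.74907042  0.5516504 ]
```

Knockout 1 is back down, level with the others. Now handle 0.

{"name": "arm_command", "arguments": {"deltas": [{"dx":0,"dy":0,"dz":-0.03,"yaw":0,"jaw":0.45},{"dx":0,"dy":0,"dz":-0.05,"yaw":0,"jaw":0.45},{"dx":0,"dy":0,"dz":-0.059,"yaw":0,"jaw":0.45},{"dx":0,"dy":0,"dz":-0.059,"yaw":0,"jaw":0.45},{"dx":0,"dy":0,"dz":-0.059,"yaw":0,"jaw":0.05},{"dx":0,"dy":0,"dz":-0.059,"yaw":0,"jaw":0.05},{"dx":0,"dy":0,"dz":-0.059,"yaw":0,"jaw":0.05},{"dx":0,"dy":0,"dz":-0.059,"yaw":0,"jaw":0.05},{"dx":0,"dy":0,"dz":-0.059,"yaw":0,"jaw":0.05},{"dx":0,"dy":0,"dz":-0.059,"yaw":0,"jaw":0.05},{"dx":0,"dy":0,"dz":-0.054,"yaw":0,"jaw":0.05},{"dx":0,"dy":0,"dz":-0.049,"yaw":0,"jaw":0.05},{"dx":0,"dy":0,"dz":-0.044,"yaw":0,"jaw":0.05},{"dx":0,"dy":0,"dz":-0.039,"yaw":0,"jaw":0.05},{"dx":0,"dy":0,"dz":-0.034,"yaw":0,"jaw":0.05},{"dx":0,"dy":0,"dz":-0.031,"yaw":0,"jaw":0.05},{"dx":0,"dy":0,"dz":-0.03,"yaw":0,"jaw":0.05},{"dx":0,"dy":0,"dz":-0.03,"yaw":0,"jaw":0.05}]}}

```text
clock: 20.75
eef_pos: [433.1, 58.8, 154.7]
tool_rot: [-3.14, 0.0, 1.595]
force: [-3.7, -0.6, -9.4]
width: 12.1
gripper_force: 59.4
```

```bash
python3 - <<'E'
from h import *
handles(); s=read_state();print(s["eef_pos"],s["width"],s["force"])
E
```

```text
handle [286 193  10  10  49] [434.6 -75.2 149.7]
handle [270 205  12  10  53] [431.9  -7.1 150. ]
handle [252 213   6   8  31] [432.4  76.2 177.3]
white [223 202  18  19 223] [525.4  71.7 140.5]
[433.08654768  58.84925905 154.71813846] 11.87567592301299 [-4.63562119  0.73563975 -9.23408314]
```

{"name": "arm_command", "arguments": {"deltas": [{"dx":0,"dy":0,"dz":0,"yaw":0,"jaw":0.3},{"dx":0,"dy":0,"dz":0,"yaw":0,"jaw":0.4},{"dx":0,"dy":0,"dz":0,"yaw":0,"jaw":0.45},{"dx":0,"dy":0,"dz":0.03,"yaw":0,"jaw":0.45},{"dx":0,"dy":0,"dz":0.06,"yaw":0,"jaw":0.6},{"dx":0.04,"dy":0.001,"dz":0.065,"yaw":0,"jaw":0.7},{"dx":0.08,"dy":0.002,"dz":0.065,"yaw":0,"jaw":0.7},{"dx":0.1,"dy":0.0024,"dz":0.06,"yaw":0,"jaw":0.7},{"dx":0.1,"dy":0.0024,"dz":0.03,"yaw":0,"jaw":0.7},{"dx":0.1,"dy":0.0024,"dz":0,"yaw":0,"jaw":0.7},{"dx":0.1,"dy":0.0024,"dz":-0.02,"yaw":0,"jaw":0.7},{"dx":0.1,"dy":0.0024,"dz":-0.032,"yaw":0,"jaw":0.7},{"dx":0.1,"dy":0.0024,"dz":-0.032,"yaw":0,"jaw":0.7}]}}

```text
clock: 22.1
eef_pos: [533.6, 61.5, 122.0]
tool_rot: [-3.14, 0.0, 1.595]
force: [-0.3, 0.1, -0.4]
width: 59.7
gripper_force: 0.0
```

```bash
python3 - <<'E'
from h import *
handles(); s=read_state();print(s["eef_pos"],s["width"],s["force"])
E
```

```text
handle [285 193  11  10  50] [434.6 -75.1 150.3]
handle [269 205  13  11  60] [433.1  -5.9 149.7]
handle [252 209  14  12  79] [432.   63.4 177.6]
white [219 199  21  22 225] [529.4  73.6 143.5]
[534.29497541  61.71437288 122.9728412 ] 60.12360680528186 [-0.21646963 -0.06428116  0.1607112 ]
```

{"name": "arm_command", "arguments": {"deltas": [{"dx":0,"dy":0,"dz":-0.0005,"yaw":0,"jaw":0.3},{"dx":0,"dy":0,"dz":-0.0005,"yaw":0,"jaw":0.3},{"dx":0,"dy":0,"dz":-0.0005,"yaw":0,"jaw":0.3},{"dx":0,"dy":0,"dz":-0.0005,"yaw":0,"jaw":0.3},{"dx":0,"dy":0,"dz":-0.0005,"yaw":0,"jaw":0.3},{"dx":0,"dy":0,"dz":0.007,"yaw":0,"jaw":0.3},{"dx":0,"dy":0,"dz":0.017,"yaw":0,"jaw":0.3},{"dx":0,"dy":0,"dz":0.03,"yaw":0,"jaw":0.3},{"dx":0,"dy":0,"dz":0.05,"yaw":0,"jaw":0.3},{"dx":0,"dy":0,"dz":0.05,"yaw":0,"jaw":0.3}]}}

```text
clock: 23.15
eef_pos: [536.1, 62.0, 175.8]
tool_rot: [3.136, -0.001, 1.595]
force: [0.4, -0.7, -1.4]
width: 35.0
gripper_force: 62.7
```

```bash
python3 - <<'E'
from h import *
handles(); tray(); s=read_state();print(s["eef_pos"],s["width"],s["force"])
E
```

```text
handle [286 193  10  10  46] [434.2 -73.  150.3]
handle [269 205  13  11  61] [433.1  -6.8 149.8]
handle [252 210  14  11  79] [431.3  63.5 176.7]
white [221 187  17  21 182] [532.   79.5 188.2]
tray ((527.6566772460938, 300.9332275390625), (151.15762329101562, 194.87135314941406), 87.09921264648438)
in tray [ 95 167  40  12  77] [[622.  254.2  38. ]] 35.5
in tray [ 82 197  15  15 191] [[530.4 335.1  38. ]] 37.4
[534.2820786   61.41643998 173.44162173] 34.52328676949546 [-0.72338512  0.65113222 -1.68696555]
```

{"name": "arm_command", "arguments": {"deltas": [{"dx":0,"dy":0.04,"dz":0,"yaw":0,"jaw":0.3},{"dx":-0.002,"dy":0.085,"dz":0,"yaw":0,"jaw":0.3},{"dx":-0.005,"dy":0.13,"dz":0,"yaw":0,"jaw":0.3},{"dx":-0.008,"dy":0.175,"dz":0,"yaw":0,"jaw":0.3},{"dx":-0.008,"dy":0.2045,"dz":0,"yaw":0,"jaw":0.3},{"dx":-0.008,"dy":0.2045,"dz":0,"yaw":0,"jaw":0.3},{"dx":-0.008,"dy":0.2045,"dz":-0.04,"yaw":0,"jaw":0.3},{"dx":-0.008,"dy":0.2045,"dz":-0.08,"yaw":0,"jaw":0.3},{"dx":-0.008,"dy":0.2045,"dz":-0.115,"yaw":0,"jaw":0.3},{"dx":-0.008,"dy":0.2045,"dz":-0.14,"yaw":0,"jaw":0.3},{"dx":-0.008,"dy":0.2045,"dz":-0.15,"yaw":0,"jaw":0.3},{"dx":-0.008,"dy":0.2045,"dz":-0.155,"yaw":0,"jaw":0.3},{"dx":-0.008,"dy":0.2045,"dz":-0.158,"yaw":0,"jaw":0.3},{"dx":-0.008,"dy":0.2045,"dz":-0.159,"yaw":0,"jaw":0.3},{"dx":-0.008,"dy":0.2045,"dz":-0.159,"yaw":0,"jaw":0.3}]}}

```text
clock: 24.75
eef_pos: [525.7, 265.3, 15.9]
tool_rot: [3.141, 0.001, 1.594]
force: [-4.0, -1.5, 6.2]
width: 34.9
gripper_force: 63.5
```

```bash
python3 - <<'E'
from h import *
tray()
E
```

```text
tray ((527.35791015625, 290.3507080078125), (130.3986358642578, 194.458984375), 87.33638000488281)
in tray [112 168  23   2  30] [[624.5 249.4  38. ]] 35.3
in tray [ 93 183  10  10  36] [[572.2 315.2  38. ]] 420.9
in tray [118 199   8  16  69] [[523.8 253.   38. ]] 37.5
in tray [ 85 202  25  43 578] [[466.9 322.1  38. ]] 744.4
```

{"name": "arm_command", "arguments": {"deltas": [{"dx":0,"dy":0,"dz":0,"yaw":0,"jaw":0.45},{"dx":0,"dy":0,"dz":0,"yaw":0,"jaw":0.52},{"dx":0,"dy":0,"dz":0,"yaw":0,"jaw":0.55},{"dx":0,"dy":0,"dz":0.002,"yaw":0,"jaw":0.6},{"dx":0,"dy":0,"dz":0.03,"yaw":0,"jaw":0.6},{"dx":0,"dy":0,"dz":0.07,"yaw":0,"jaw":0.6},{"dx":0,"dy":0,"dz":0.12,"yaw":0,"jaw":0.6},{"dx":0,"dy":0,"dz":0.17,"yaw":0,"jaw":0.6},{"dx":0,"dy":0,"dz":0.215,"yaw":0,"jaw":0.6},{"dx":-0.02,"dy":-0.045,"dz":0.215,"yaw":0,"jaw":0.5},{"dx":-0.04,"dy":-0.09,"dz":0.215,"yaw":0,"jaw":0.45},{"dx":-0.06,"dy":-0.135,"dz":0.215,"yaw":0,"jaw":0.45},{"dx":-0.08,"dy":-0.175,"dz":0.215,"yaw":0,"jaw":0.45},{"dx":-0.092,"dy":-0.207,"dz":0.215,"yaw":0,"jaw":0.45},{"dx":-0.092,"dy":-0.207,"dz":0.215,"yaw":0,"jaw":0.45},{"dx":-0.092,"dy":-0.207,"dz":0.19,"yaw":0,"jaw":0.45},{"dx":-0.092,"dy":-0.207,"dz":0.16,"yaw":0,"jaw":0.45},{"dx":-0.092,"dy":-0.207,"dz":0.141,"yaw":0,"jaw":0.45},{"dx":-0.092,"dy":-0.207,"dz":0.141,"yaw":0,"jaw":0.45}]}}

```text
clock: 26.7
eef_pos: [432.6, 59.5, 153.1]
tool_rot: [-3.137, 0.0, 1.596]
force: [-0.0, 0.3, 0.1]
width: 38.5
gripper_force: 0.0
```

{"name": "arm_command", "arguments": {"deltas": [{"dx":0,"dy":0,"dz":0,"yaw":0,"jaw":0.05},{"dx":0,"dy":0,"dz":0,"yaw":0,"jaw":0.05},{"dx":0,"dy":0,"dz":0,"yaw":0,"jaw":0.05},{"dx":0,"dy":0,"dz":0,"yaw":0,"jaw":0.05},{"dx":0,"dy":0,"dz":0,"yaw":0,"jaw":0.05},{"dx":0,"dy":0,"dz":0,"yaw":0,"jaw":0.05},{"dx":0,"dy":0,"dz":-0.005,"yaw":0,"jaw":0.05},{"dx":0,"dy":0,"dz":-0.01,"yaw":0,"jaw":0.05},{"dx":0,"dy":0,"dz":-0.015,"yaw":0,"jaw":0.05},{"dx":0,"dy":0,"dz":-0.02,"yaw":0,"jaw":0.05},{"dx":0,"dy":0,"dz":-0.025,"yaw":0,"jaw":0.05},{"dx":0,"dy":0,"dz":-0.0275,"yaw":0,"jaw":0.05},{"dx":0,"dy":0,"dz":-0.0285,"yaw":0,"jaw":0.05},{"dx":0,"dy":0,"dz":-0.0285,"yaw":0,"jaw":0.05}]}}

```text
clock: 28.1
eef_pos: [433.1, 59.6, 128.5]
tool_rot: [3.141, 0.001, 1.596]
force: [-9.1, 2.5, 25.5]
width: 12.1
gripper_force: 61.3
```

{"name": "arm_command", "arguments": {"deltas": [{"dx":0,"dy":0,"dz":-0.001,"yaw":0,"jaw":0.05},{"dx":0,"dy":0,"dz":-0.001,"yaw":0,"jaw":0.05}]}}

```text
clock: 28.3
eef_pos: [433.1, 59.6, 128.4]
tool_rot: [3.141, 0.001, 1.596]
force: [-12.2, 1.2, 38.3]
width: 11.8
gripper_force: 62.6
```

{"name": "arm_command", "arguments": {"deltas": [{"dx":0,"dy":0,"dz":0.001,"yaw":0,"jaw":0.3},{"dx":0,"dy":0,"dz":0.0015,"yaw":0,"jaw":0.4},{"dx":0,"dy":0,"dz":0.0015,"yaw":0,"jaw":0.45},{"dx":0,"dy":0,"dz":0.03,"yaw":0,"jaw":0.45},{"dx":0,"dy":0,"dz":0.075,"yaw":0,"jaw":0.45},{"dx":0,"dy":0,"dz":0.12,"yaw":0,"jaw":0.45},{"dx":0,"dy":0,"dz":0.14,"yaw":0,"jaw":0.45},{"dx":0,"dy":0,"dz":0.14,"yaw":0,"jaw":0.45},{"dx":0,"dy":0,"dz":0.14,"yaw":0,"jaw":0.45}]}}

```text
clock: 29.2
eef_pos: [433.9, 58.6, 265.1]
tool_rot: [3.141, 0.0, 1.594]
force: [0.2, 0.3, 0.2]
width: 38.5
gripper_force: 0.0
```

```bash
python3 - <<'E'
from h import *
im=handles(); cv2.imwrite("pics/s9.png",im[130:345,100:340,::-1].repeat(3,0).repeat(3,1)[:600,:720]); im=tray(); cv2.imwrite("pics/t9.png",cv2.resize(im[110:290,50:410,::-1],None,fx=2.2,fy=2.2)); pin(); s=read_state();print(s["eef_pos"],s["force"],s["clock"])
E
```

```text
handle [285 193  11  10  50] [433.9 -72.9 150.8]
handle [270 205  12  11  61] [433.   -5.3 150.6]
handle [253 218  13  11  71] [430.7  62.9 150.2]
tray ((527.6383056640625, 300.90582275390625), (151.37632751464844, 194.74449157714844), 86.99288940429688)
in tray [ 96 167  38   3  42] [[626.1 272.7  38. ]] 34.7
in tray [ 82 197  15  15 190] [[530.4 335.2  38. ]] 37.6
in tray [109 199  27  46 873] [[484.6 245.5  38. ]] 650.7
orange top [304 194  12   8  90] [ 539.3 -219.6  137.4]
orange top [243 237   5   6  13] [438.2 -64.5 149.5]
orange top [253 237   7   6  16] [437.5 -93.7 149.3]
orange top [213 238   7   6  12] [437.7   5.2 137.7]
orange side [300 110  25  17 235] [ 742.4 -613.5   90.2]
orange side [288 162  10   9  57] [ 541.1 -222.8  133.7]
[433.08779838  58.81856376 264.02513993] [ 0.74983281  0.21888097 -0.19509198] 29.4
```

View pics/s9.png

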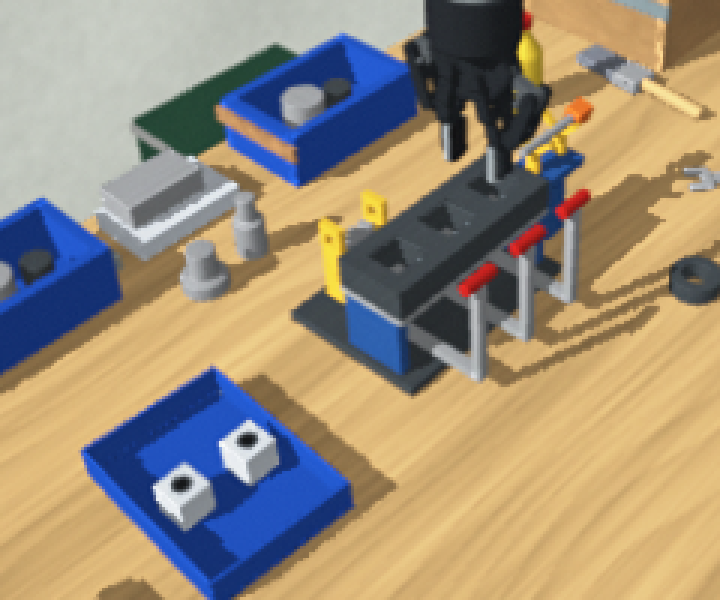

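View pics/t9.png

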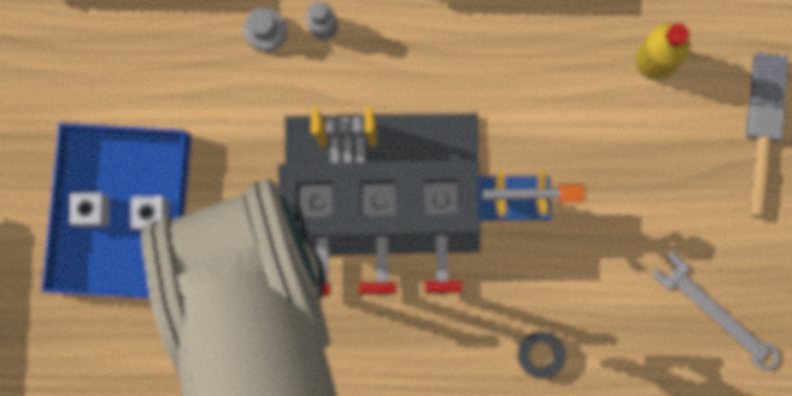

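Both blocks lie apart on the tray floor and all three handles are at the same down height. The nests are empty, the pin is still parked with its grip outward, and the bystanders haven't moved. Handing in.

```bash
python3 -c "
from cell import finish_job
print(finish_job())"
```

```text
the job is handed in; nothing more can be done
None
```

I handed the job in at about 29 s: pin parked across both vees with its grip outward, the two blocks present (0 and 1) apart on the tray floor, all three knockouts fully down, and the bystanders untouched; no verdict came back.

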